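# Balance a jaw model on the scanner slide and index it at the detent

### The job

The tan plaster jaw model is to be scanned: while the slide carriage is still near its loading end (the robot's left), balance the model upright and level, centred on the carriage's rubber dome, and let go of it. Then take hold of the carriage's red upright grip and slide it gently along the rail (to the robot's right) until you feel the ball detent drop into its notch, and finish there still holding the grip between the fingers, with the ball seated and the model still balanced on the dome. Leave the white model and the small bottle where they are.

Things in the scene. Friction and masses are not known exactly. Their poses are not given: they have to be found in the camera images.
- tan_model: tan plaster model of a jaw, loose, about 0.14 kg, 54 (x) x 68 (y) mm, flat base part with teeth on top, 29 mm high in all, sides graspable up to 26 mm. Origin: centre of the underside, z up. Its centre of mass lies 2.7 mm from there towards +x, its broad flat side. Grasp it across its x axis (54 mm). It lies at the robot's left, its x axis within 0.3 rad of world x.
- white_model: white plaster model of the same shape and size, loose, near the tan one; not to be disturbed. The two may stand in either place. Origin: centre of the underside.
- drop_bottle: small white bottle with a round cap, loose, 36 mm across, 58 mm high, at the back; not to be disturbed. Origin: centre of the underside.
- stage: aluminium scanner stage fixed to the worktop, base plate 106 x 360 x 10 mm with a rail along its y axis; a white scanner head on a post stands on its far side (its near face 92 mm in +x and 55 mm in -y from the origin, top 138 mm above the worktop). Origin: underside centre; x points away from the robot, y along the rail to the loading end (robot's left), z up; turned up to 0.14 rad.
- carriage (a joint): grey carriage on the rail: 0 at the loading end (left stop), grows to 0.16 m along the stage's -y axis. Starts between 0 and 0.025. Friction 1 to 3 N. The notch lies somewhere between 0.080 and 0.135, to be felt: within 3 mm of it the carriage is drawn in (with up to 5 N), and pulling it out again takes about 10 N. Keep the tool low: cabinets hang above the back of the worktop.
- detent_ball (a joint): sprung steel ball under the carriage, running on a brass strip: 0 on the flat strip, about 0.003 m when seated at the bottom of the V notch (each mm of carriage travel beside the bottom is about 1 mm less).
- dome_top (a point): top of the blue-green rubber dome fixed on the carriage, 54 mm across, standing 14 mm above the carriage's upper face; a spherical cap of radius 50 mm. The carriage's upper face is 36 mm above the worktop, the dome top 50 mm.
- dome: the rubber dome with its steel foot ring, fixed on the carriage. Origin: centre of its underside, 14 mm below its top.
- slide_grip: red upright grip fixed on the carriage's left (trailing) end, 26 mm along its x axis, 16 mm thick along its y axis (the rail direction), 42 mm high, top 78 mm above the worktop, 105 mm from the dome centre in the stage's +y. Pinch it from above across its 16 mm thickness; open to about 50 mm, so as not to touch the model. Origin: centre of its underside, axes parallel to the stage's.
- grip_mid (a point): point on the axis of the red grip, 60 mm above the worktop: a good height for the TCP.
Not all that is in view belongs to the job. Leave any green or purple look-alike of the tan_model alone.

How it is judged (in metres and radians):
On the way:
1. the tan model stands balanced on the dome, let go, with the carriage still near its loading end (contact force between tan_model and dome above 0.5 N and contact force between the fingers and tan_model below 0.05 N and horizontal distance between tan_model and dome_top below 0.012 m and angle between tan_model's own z axis and vertical below 0.2 rad and linear speed of tan_model below 0.03 m/s and value of joint carriage below 0.05 m), for 0.4 s.
At the end, for the whole second after the job is handed in: The carriage rests with its detent ball seated in the notch (ball dropped more than 1.5 mm, carriage beyond 70 mm), the fingers grip the red grip (more than 20 N of contact), and the tan model stands still on the dome: within 15 mm of its centre, tilted less than 0.2 rad, touched by no finger (value of joint detent_ball above 0.0015 m and value of joint carriage above 0.07 m and velocity of joint carriage between -0.01 and 0.01 m/s and contact force between the fingers and slide_grip above 20 N and contact force between tan_model and dome above 0.5 N and contact force between the fingers and tan_model below 0.05 N and horizontal distance between tan_model and dome_top below 0.015 m and angle between tan_model's own z axis and vertical below 0.2 rad and linear speed of tan_model below 0.03 m/s); the arm keeps its last pose, push and grip.
It fails at once if the white model is disturbed (moved more than 15 mm) (distance of white_model from where it was at the start of the episode above 0.015 m).
It fails at once if the small bottle is disturbed (moved more than 15 mm) (distance of drop_bottle from where it was at the start of the episode above 0.015 m).
It fails at once if the carriage is flung along the rail (faster than 0.25 m/s either way) (velocity of joint carriage above 0.25 m/s or velocity of joint carriage below -0.25 m/s).
It also fails if it takes over 72 s, if anything falls off the work surface, if the arm or the gripper's body presses on something with over 40 N, if the wrist force passes 120 N, or if a joint passes its speed limit or range.

### The arm

A 6-joint arm with a two-finger parallel gripper is mounted at the origin on a cart in front of the work surface, level with it; the furniture and walls round the work are solid. World frame = base frame: x ahead of the robot, y to its left, z up, the work surface at z = 0. Lengths are in m, angles in degrees, forces in N, time in s.
With the tool pointing down it reaches from about 0.375 to 0.9 m from the base axis. Payload 3.1 kg.
Tool frame: the origin (TCP) lies between the finger pads, 19 mm behind the fingertips; this is the grasp point; z points along the fingers, y is the line along which they close (so a half turn about z gives the same grasp; the last joint's range is limited). The gripper opens to 87 mm and grips with 3 to 60 N. Pads are 19 mm wide; open, the fingers measure 117 mm over their backs; the gripper's body (75 mm by 190 mm) begins 51 mm behind the grasp point.
Start: joints at [-83.795, 30.224, 82.088, -0, 67.689, -10.227], TCP at [0.177, -0.599, 0.241] pointing down, gripper open.
Joint ranges: [-176.69, 176.69], [-43.24, 126.21], [12.49, 139.97], [-82, 262], [0, 151.66], [-163.58, 163.58]. Speed limits (degrees/s): [159.86, 159.86, 180, 180, 180, 180].

### API

Orientations are given as a 3x3 rotation matrix whose columns are the frame's x, y, z axes.
In Python, from rig import * gives the robot as it stands.
- The arm moves only by the tool step_arm, never from a script. Its argument "targets" is a list of rows, each a list of 5 numbers: the opening, from -1 (shut) to 1 (fully open), then the shift along the world's x, y, z normalised to -1 to 1, where 1 is 0.25 m, then the turn about the world's z normalised to -1 to 1, where 1 is 180 degrees. In form: [[fingers, x, y, z, turn], ...]. A call has 1 to 20 rows; each row is the pose to reach, as a shift and turn from the pose commanded when the call began, turning the shorter way round; what a row does not reach only later rows make up. A row lasts 1/10 s, in which the tool goes at most 50 mm and 8.59 degrees, less where a joint would pass 70% of its speed; a pose out of reach is approached as far as the arm can. A call with a number of a shift or a turn outside -1 to 1 is refused whole. A call with a gripper value outside its range is refused whole. The fingers move at their own pace and stop on an object; the grip force is fixed at half the most. Time passes only in rows, so rows that repeat a pose let the fingers close. It gives the time, the measured TCP pose, the force, the opening and the grip force at its end, in the units of the state.
- read_state(): the state, without advancing time (a new reading comes with each control period).
- capture(name): name is "scene" or "top" or "wrist"; returns a dict with "color" (384x512x3 uint8, red, green, blue), "mtx" (3x3 intrinsics, pixels), "pose" (4x4, takes a point from camera to world coordinates). Camera axes: x right, y down, z forward; pixel columns grow to the right and rows downward; lengths in m; the calibration is good to about 2 mm. A picture is of the moment at which its call begins. There is no depth.
- hand_in(): hands the job in; it is judged then, once.
The state is a dict: "time_s": time; "joint_positions": joint angles; "qvel": joint speeds; "tau": joint torques, N m; "position": TCP position; "tcp_rot": TCP orientation; "force": force on the tool from outside, world axes, zero at the start; "moment": the same for the moment, N m; "opening": opening from 0.0 (shut) to 1.0 (fully open); "grasp_force": force on a finger pad.
Only numpy, scipy, OpenCV 4.12 (cv2) and the standard library are available. Lean on these libraries where they do the work, as an engineer would, in place of code of your own. Each camera call takes 0.05 s, during which the arm holds its last target. There are 200 camera calls.

## Working session

There is one attempt and no reset: what is moved stays moved. The work goes in short steps, Python scripts to look and compute and a tool call to move; the robot and the scene stay as the last step left them, time stands still between calls to the robot, and variables do not carry over. Pictures are saved under pics/ and viewed, at most 10 in all, crops included, and the job is handed in when it is done.

Besides the shell and the picture viewer there is one more tool, called after "Emit:" by a JSON object that holds its "api" and its "payload", one argument or row to a line. step_arm: Moves the arm, as the interface text tells. Scaled input: -1 to 1 covers 0.25 m each way for a shift and 180 degrees each way for a turn. Its arguments: {"type":"object","properties":{"targets":{"type":"array","items":{"type":"array","items":{"type":"number"}}}},"required":["targets"]}

```bash
ls; mkdir -p pics; python3 - <<'E'
from rig import *
import cv2,numpy as np
for n in ("scene","top"):
    c=capture(n); np.savez(n+"0.npz",**c); cv2.imwrite(f"pics/{n}0.png",c["color"][:,:,::-1]); print(n,c["mtx"].tolist(),np.round(c["pose"],3).tolist())
s=read_state(); print(s["time_s"],s["position"],s["tcp_rot"],s["opening"],s["force"])
E
```

```text
pics
scene [[374.87876425161403, 0.0, 253.5768296849345], [0.0, 374.87876425161403, 198.36725569129126], [0.0, 0.0, 1.0]] [[-0.119, -0.886, 0.447, -0.05], [-0.993, 0.105, -0.055, 0.154], [0.002, -0.451, -0.893, 1.25], [0.0, 0.0, 0.0, 1.0]]
top [[375.83490072307285, 0.0, 252.11461333226035], [0.0, 375.83490072307285, 191.5687907597273], [0.0, 0.0, 1.0]] [[-0.01, -0.988, 0.157, 0.344], [-1.0, 0.007, -0.02, 0.095], [0.019, -0.157, -0.987, 1.232], [0.0, 0.0, 0.0, 1.0]]
0.1 [ 0.17674785 -0.59883503  0.2403561 ] [[ 9.59170008e-01  2.82830092e-01 -1.85196296e-04]
 [ 2.82829898e-01 -9.59168063e-01  1.96871231e-03]
 [ 3.79176711e-04 -1.94070885e-03 -9.99998045e-01]] 0.9977085963286966 [-0.49350127  0.19143842  0.85014264]
```

View pics/top0.png

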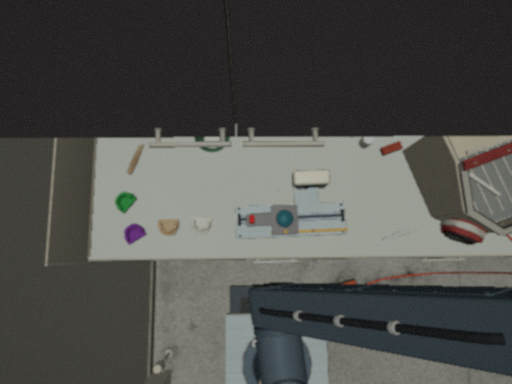

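View pics/scene0.png

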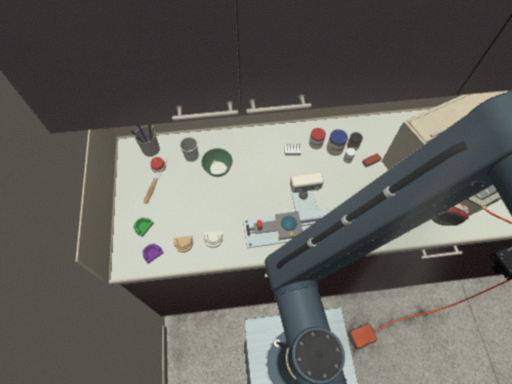

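Candidates in the top view are tan (169,226), white (202,224), green (125,202) and purple (135,233). The tan one at (169,226) fits the description by colour. The red grip is at (252,219) and the dome at (285,218). I'll confirm with an enlarged crop and measure.

```bash
cat > h.py <<'E'
import numpy as np,cv2
def ray(c,uv,z):
    uv=np.atleast_2d(uv).astype(float); K=c["mtx"];P=c["pose"]
    d=np.c_[(uv[:,0]-K[0,2])/K[0,0],(uv[:,1]-K[1,2])/K[1,1],np.ones(len(uv))]@P[:3,:3].T
    return P[:3,3]+d*((z-P[2,3])/d[:,2])[:,None]
def mask(c,lo,hi,box):
    h=cv2.cvtColor(c["color"],cv2.COLOR_RGB2HSV); m=cv2.inRange(h,lo,hi)
    k=np.zeros_like(m); x0,y0,x1,y1=box; k[y0:y1,x0:x1]=255; m&=k
    n,l,s,ce=cv2.connectedComponentsWithStats(m); i=1+s[1:,4].argmax(); return (l==i).astype(np.uint8),ce[i],s[i]
E
python3 - <<'E'
from h import *
c=dict(np.load("top0.npz"));s=dict(np.load("scene0.npz"))
hsv=lambda c,u,v:cv2.cvtColor(c["color"],cv2.COLOR_RGB2HSV)[v,u]
for n,u,v in (("tan",169,226),("tan2",165,223),("white",202,224),("table",185,200),("dome",285,218),("red",252,219),("plate",330,228),("table2",225,240)): print(n,hsv(c,u,v))
for n,u,v in (("tan",184,242),("dome",289,224),("red",260,225),("table",200,210)): print("s",n,hsv(s,u,v))
for n,cc,b in (("tan",c,(155,210,185,240)),):
    pass
a=cv2.resize(c["color"][185:250,110:240],None,fx=6,fy=6,interpolation=2)[:,:,::-1]
b=cv2.resize(c["color"][165:250,225:355],None,fx=6,fy=6,interpolation=2)[:,:,::-1]
cv2.imwrite("pics/crop1.png",cv2.resize(np.vstack([a,b]),None,fx=.66,fy=.66))
E
```

```text
tan [ 20  83 150]
tan2 [ 19  75 152]
white [ 38  17 169]
table [ 41  13 159]
dome [ 92 124 103]
red [  1 206 165]
plate [ 23  53 155]
table2 [ 40  10 158]
s tan [ 18  81 202]
s dome [ 92 101 124]
s red [  1 173 199]
s table [ 36  17 211]
```

View pics/crop1.png

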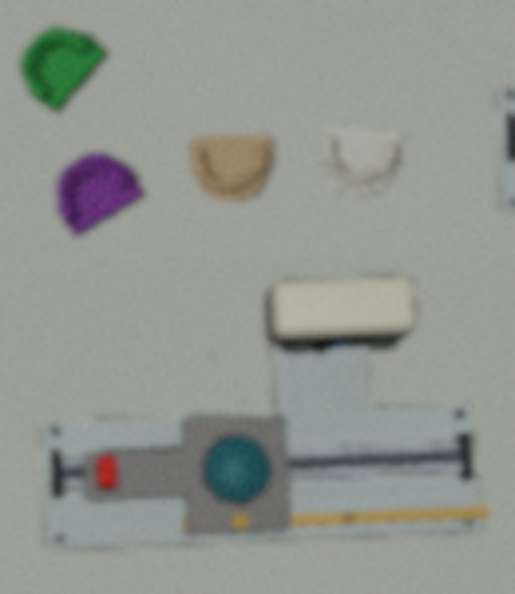

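The crop confirms it: the tan model is a D with its broad flat side up in the image (+x), and the white, green and purple ones are distinct. The dome is at about (284,219) and the red grip at (252,219).

```bash
python3 - <<'E'
from h import *
for n in ("top","scene"):
    c=dict(np.load(n+"0.npz")); t=n=="top"
    m,ce,st=mask(c,(10,45,60),(28,255,255),(150,205,188,242) if t else (165,225,200,256))
    print(n,"tan",ce,st,ray(c,ce,.016)); 
    pts=np.argwhere(m)[:,::-1]; xy=ray(c,pts,.015)[:,:2].astype(np.float32); r=cv2.minAreaRect(xy); print(r)
    m,ce,st=mask(c,(85,60,30),(100,255,255),(265,195,305,240)); print("dome",ce,st[2:],ray(c,ce,.044))
    d=ray(c,ce,.044)
    m,ce,st=mask(c,(0,120,60),(8,255,255),(240,205,275,240)); print("red",ce,st[2:],ray(c,ce,.07)); g=ray(c,ce,.07)
    v=(g-d)[:2]; print(np.hypot(*v),"yaw",np.degrees(np.arctan2(-v[0],v[1])))
    print("white",ray(c,(202,224) if t else (213,239),.015))
E
```

```text
top tan [168.11340206 226.17525773] [158 219  21  17 291] [[0.42585303 0.34119445 0.016     ]]
((0.4233604669570923, 0.34202584624290466), (0.06459245830774307, 0.05135766416788101), 89.5138931274414)
dome [284.29245283 218.06603774] [ 16  17 212] [[ 0.44638457 -0.03071749  0.044     ]]
red [251.52777778 218.58333333] [ 6  8 36] [[0.44339428 0.07367638 0.07      ]]Traceback (most recent call last):
  File "<stdin>", line 10, in <module>
TypeError: hypot() takes from 2 to 3 positional arguments but 1 were given
```

Emit:
{"api": "step_arm", "payload": {
  "targets": [
    [1,0.96,1,0,0.41],
    [1,0.96,1,0,0.41],
    [1,0.96,1,0,0.41],
    [1,0.96,1,0,0.41],
    [1,0.96,1,0,0.41],
    [1,0.96,1,0,0.41],
    [1,0.96,1,0,0.41],
    [1,0.96,1,0,0.41],
    [1,0.96,1,0,0.41],
    [1,0.96,1,0,0.41]
  ]
}}

```text
time_s: 1.1
position: [0.4171, -0.3486, 0.2409]
tcp_rot: [[-0.005, 1.0, -0.001], [1.0, 0.005, 0.001], [0.001, -0.001, -1.0]]
force: [-0.5, 0.2, 0.6]
opening: 1.001
grasp_force: 0.0
```

Emit:
{"api": "step_arm", "payload": {
  "targets": [
    [1,0,1,0,0],
    [1,0,1,0,0],
    [1,0,1,0,0],
    [1,0,1,0,0],
    [1,0,1,0,0]
  ]
}}

```text
time_s: 1.6
position: [0.4163, -0.0981, 0.2412]
tcp_rot: [[0.0, 1.0, 0.0], [1.0, -0.0, 0.0], [0.0, 0.0, -1.0]]
force: [1.2, 0.7, 0.3]
opening: 1.005
grasp_force: 0.0
```

Emit:
{"api": "step_arm", "payload": {
  "targets": [
    [1,0,1,0,0],
    [1,0,1,0,0],
    [1,0,1,0,0],
    [1,0,1,0,0],
    [1,0,1,0,0]
  ]
}}

```text
time_s: 2.1
position: [0.4166, 0.1522, 0.2413]
tcp_rot: [[-0.001, 1.0, 0.0], [1.0, 0.001, -0.0], [-0.0, 0.0, -1.0]]
force: [1.1, 0.1, 0.1]
opening: 0.998
grasp_force: 0.0
```

Emit:
{"api": "step_arm", "payload": {
  "targets": [
    [1,0,0.76,-0.2,0],
    [1,0,0.76,-0.2,0],
    [1,0,0.76,-0.2,0],
    [1,0,0.76,-0.2,0],
    [1,0,0.76,-0.2,0],
    [1,0,0.76,-0.2,0]
  ]
}}

```text
time_s: 2.7
position: [0.4163, 0.3407, 0.1905]
tcp_rot: [[-0.004, 1.0, -0.002], [1.0, 0.004, -0.001], [-0.001, -0.002, -1.0]]
force: [0.1, -1.3, 0.0]
opening: 1.0
grasp_force: 0.0
```

```bash
python3 - <<'E'
from rig import *
import cv2,numpy as np
c=capture("wrist"); np.savez("w1.npz",**c); cv2.imwrite("pics/w1.png",c["color"][:,:,::-1]); print(np.round(c["mtx"],1).tolist(),np.round(c["pose"],3).tolist())
s=read_state(); print(s["time_s"],s["position"],s["tcp_rot"],s["joint_positions"],s["force"])
E
```

```text
[[283.7, 0.0, 254.6], [0.0, 283.7, 190.4], [0.0, 0.0, 1.0]] [[1.0, 0.005, -0.001, 0.416], [0.005, -0.963, -0.269, 0.414], [-0.002, 0.269, -0.963, 0.335], [0.0, 0.0, 0.0, 1.0]]
2.75 [0.41653244 0.33977686 0.1909041 ] [[-0.00305229  0.99999466 -0.00117012]
 [ 0.99999467  0.00305093 -0.00116242]
 [-0.00115884 -0.00117366 -0.99999864]] [ 2.73034248e+01  2.74640942e+01  9.75654295e+01 -3.46794288e-02
  5.50606055e+01  2.71484637e+01] [-0.70065381 -0.42555216 -0.43761223]
```

View pics/w1.png

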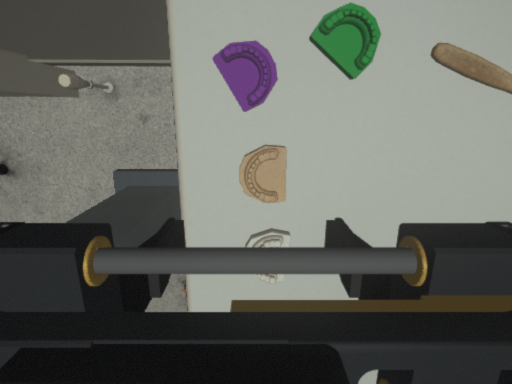

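The wrist view shows the tan model at (264,173) with its flat side to the right (+x). The white one is below it at (268,250).

```bash
python3 - <<'E'
from h import *
c=dict(np.load("w1.npz"))
m,ce,st=mask(c,(8,40,60),(28,255,255),(225,130,305,215)); print(ce,st)
p=np.argwhere(m)[:,::-1]
for z in (0,.013,.026):
    xy=ray(c,p,z)[:,:2]; print(z,xy.min(0),xy.max(0),np.ptp(xy,axis=0))
# flat edge direction: rightmost pixel per row
r=np.array([(p[p[:,1]==v][:,0].max(),v) for v in range(st[1]+8,st[1]+st[3]-8)])
e=ray(c,r,.02)[:,:2]; f=np.polyfit(e[:,1],e[:,0],1); print("edge x",e[:,0].mean(),"yaw deg",-np.degrees(np.arctan(f[0])))
print(cv2.minAreaRect(ray(c,p,.02)[:,:2].astype(np.float32)))
E
```

```text
[264.54164868 173.63918861] [ 239  145   48   58 2317]
0 [0.39733801 0.30564883] [0.4539167  0.37593396] [0.05657869 0.07028514]
0.013 [0.39808108 0.30985202] [0.45246442 0.37740997] [0.05438334 0.06755796]
0.026 [0.39882414 0.3140552 ] [0.45101214 0.37888598] [0.052188   0.06483078]
edge x 0.45073130626223595 yaw deg 1.558627974537899
((0.4248853027820587, 0.3450690507888794), (0.05288258194923401, 0.06614413112401962), 0.6953392624855042)
```

Emit:
{"api": "step_arm", "payload": {
  "targets": [
    [1,0.034,0.01,-0.15,0.006],
    [1,0.034,0.01,-0.3,0.006],
    [1,0.034,0.01,-0.43,0.006],
    [1,0.034,0.01,-0.54,0.006],
    [1,0.034,0.01,-0.62,0.006],
    [1,0.034,0.01,-0.66,0.006],
    [1,0.034,0.01,-0.676,0.006],
    [1,0.034,0.01,-0.676,0.006],
    [1,0.034,0.01,-0.676,0.006]
  ]
}}

```text
time_s: 3.65
position: [0.4262, 0.3431, 0.0233]
tcp_rot: [[-0.022, 1.0, 0.002], [1.0, 0.022, 0.001], [0.001, 0.002, -1.0]]
force: [-1.3, -0.2, 0.2]
opening: 1.003
grasp_force: 0.0
```

Emit:
{"api": "step_arm", "payload": {
  "targets": [
    [0.5,0,0,0,0],
    [0.3,0,0,0,0],
    [0.2,0,0,0,0],
    [0,0,0,0,0],
    [-0.3,0,0,0,0],
    [-1,0,0,0,0],
    [-1,0,0,0,0],
    [-1,0,0,0,0],
    [-1,0,0,0,0],
    [-1,0,0,0,0]
  ]
}}

```text
time_s: 4.65
position: [0.4253, 0.3431, 0.0223]
tcp_rot: [[-0.023, 1.0, -0.0], [1.0, 0.023, 0.0], [0.0, -0.0, -1.0]]
force: [-1.6, 0.6, 2.0]
opening: 0.615
grasp_force: 30.0
```

Emit:
{"api": "step_arm", "payload": {
  "targets": [
    [-1,0,0,0.06,0],
    [-1,0,0,0.18,0],
    [-1,0,0,0.34,0],
    [-1,0,-0.05,0.5,0],
    [-1,0,-0.15,0.64,0],
    [-1,0,-0.3,0.7,0],
    [-1,0,-0.45,0.71,0],
    [-1,0,-0.6,0.71,0],
    [-1,0,-0.75,0.71,0],
    [-1,0,-0.88,0.71,0],
    [-1,0,-0.96,0.71,0],
    [-1,0,-0.96,0.71,0],
    [-1,0,-0.96,0.71,0],
    [-1,0,-0.96,0.71,0]
  ]
}}

```text
time_s: 6.05
position: [0.4251, 0.1038, 0.1996]
tcp_rot: [[-0.024, 1.0, -0.0], [1.0, 0.024, 0.0], [0.0, -0.0, -1.0]]
force: [0.8, 0.1, -2.3]
opening: 0.613
grasp_force: 30.0
```

```bash
python3 - <<'E'
from rig import *
import cv2,numpy as np
c=capture("wrist"); np.savez("w2.npz",**c); cv2.imwrite("pics/w2.png",c["color"][:,:,::-1]); print(np.round(c["pose"],3).tolist())
s=read_state(); print(s["time_s"],s["position"],s["joint_positions"],s["opening"])
E
```

```text
[[1.0, 0.023, 0.006, 0.424], [0.024, -0.963, -0.267, 0.177], [-0.001, 0.267, -0.964, 0.344], [0.0, 0.0, 0.0, 1.0]]
6.1 [0.4251487  0.1039119  0.19962196] [-9.65743192e-01  1.98232161e+01  1.10631251e+02  1.65002479e-02
  4.95625512e+01 -2.36018500e+00] 0.6210057402169278
```

Emit:
{"api": "step_arm", "payload": {
  "targets": [
    [-1,0.03,-0.1,0,0],
    [-1,0.06,-0.25,0,0],
    [-1,0.06,-0.4,0,0],
    [-1,0.06,-0.55,0,0],
    [-1,0.06,-0.66,0,0],
    [-1,0.06,-0.7,0,0],
    [-1,0.06,-0.7,0,0],
    [-1,0.06,-0.7,0,0],
    [-1,0.06,-0.7,0,0]
  ]
}}

```text
time_s: 7.0
position: [0.4399, -0.0704, 0.1996]
tcp_rot: [[-0.025, 1.0, -0.001], [1.0, 0.025, 0.001], [0.001, -0.001, -1.0]]
force: [0.1, -0.6, -1.2]
opening: 0.622
grasp_force: 30.0
```

```bash
python3 - <<'E'
from rig import *
import cv2,numpy as np
c=capture("wrist"); np.savez("w3.npz",**c); print(np.round(c["pose"],3).tolist())
a=np.load("w2.npz")["color"]; v=np.hstack([a,c["color"]])[:,:,::-1]
cv2.imwrite("pics/w23.png",cv2.resize(v,(800,300),interpolation=cv2.INTER_AREA))
s=read_state(); print(s["time_s"],s["position"],s["joint_positions"],s["opening"])
E
```

```text
[[1.0, 0.024, 0.006, 0.439], [0.025, -0.964, -0.267, 0.003], [-0.001, 0.267, -0.964, 0.344], [0.0, 0.0, 0.0, 1.0]]
7.05 [ 0.44003542 -0.07047314  0.1997028 ] [-2.35320292e+01  2.03741044e+01  1.09566325e+02  2.00237552e-02
  5.01002006e+01 -2.49740671e+01] 0.6192861664612093
```

View pics/w23.png

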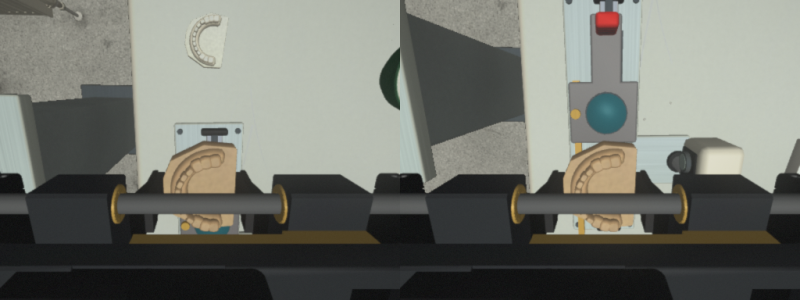

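The right panel shows the dome at about (776,282 half-scaled, display (606,113)), the red grip at display (607,22), and the held tan model with its upper edge at display (605,142).

```bash
python3 - <<'E'
from h import *
c=dict(np.load("w3.npz"))
T=np.array([.44003,-.07047])
m,ce,st=mask(c,(82,80,30),(105,255,255),(200,80,340,200)); print("dome",ce,st)
cn=max(cv2.findContours(m,0,1)[0],key=cv2.contourArea)[:,0]
e=ray(c,cn,.036)[:,:2]; print("circ",cv2.minEnclosingCircle(e.astype(np.float32)),cv2.fitEllipse((e*1000).astype(np.float32)))
d=np.array(cv2.fitEllipse((e*1000).astype(np.float32))[0])/1000
m,ce,st=mask(c,(0,120,60),(8,255,255),(220,0,320,60)); p=np.argwhere(m)[:,::-1]
e=ray(c,p,.078)[:,:2]; print("red",ce,st,e.min(0),e.max(0),np.median(e,0)); 
# model
m,ce,st=mask(c,(8,40,60),(28,255,255),(190,170,320,300)); print("tan",ce,st); p=np.argwhere(m)[:,::-1]
for z in (.1774,.19):
    e=ray(c,p,z)[:,:2]; print(z,e.max(0)-T,e.min(0)-T)
c1=dict(np.load("w2.npz"));m,ce,st=mask(c1,(8,40,60),(28,255,255),(190,170,320,300)); p=np.argwhere(m)[:,::-1]
e=ray(c1,p,.1773)[:,:2]; print("w2",e.max(0)-[.42515,.1039])
# carriage-plate edges: stage yaw from gray hsv
g=c["color"]
t=dict(np.load("top0.npz"));m,ce,st=mask(t,(82,80,30),(105,255,255),(265,195,305,240)); cn=max(cv2.findContours(m,0,1)[0],key=cv2.contourArea)[:,0]; print("top dome",ray(t,ce,.041),ray(t,cn,.036)[:,:2].mean(0))
for row in (20,60): 
    pass
E
```

```text
dome [263.88789683 144.77281746] [ 239  120   51   51 2016]
circ ((0.44921237230300903, -0.03207525610923767), 0.027507921680808067) ((449.1205139160156, -31.957813262939453), (53.4704475402832, 53.67336654663086), 106.04975128173828)
red [264.93115318  25.11876076] [250  15  30  21 581] [0.43264255 0.06525365] [0.4572167  0.08066637] [0.44526447 0.07297339]
tan [258.23882458 216.76616207] [ 208  180   95   69 5615]
0.1774 [0.03037421 0.0335369 ] [-0.02960036 -0.01195594]
0.19 [0.02797201 0.03652185] [-0.02747559 -0.00553712]
w2 [0.03035582 0.03281552]
top dome [[ 0.44666068 -0.0312822   0.041     ]] [ 0.44762084 -0.03161159]
```

Emit:
{"api": "step_arm", "payload": {
  "targets": [
    [-1,0.024,0.149,0,0.05],
    [-1,0.024,0.149,0,0.1],
    [-1,0.024,0.149,0,0.15],
    [-1,0.024,0.149,0,0.187],
    [-1,0.024,0.149,-0.1,0.187],
    [-1,0.024,0.149,-0.2,0.187],
    [-1,0.024,0.149,-0.3,0.187],
    [-1,0.024,0.149,-0.38,0.187],
    [-1,0.024,0.149,-0.43,0.187],
    [-1,0.024,0.149,-0.45,0.187],
    [-1,0.024,0.149,-0.45,0.187],
    [-1,0.024,0.149,-0.45,0.187],
    [-1,0.024,0.149,-0.45,0.187]
  ]
}}

```text
time_s: 8.35
position: [0.4469, -0.0347, 0.088]
tcp_rot: [[-0.573, 0.819, 0.002], [0.819, 0.573, -0.001], [-0.001, 0.001, -1.0]]
force: [-0.3, -0.5, -1.7]
opening: 0.614
grasp_force: 30.0
```

```bash
python3 - <<'E'
from rig import *
import cv2,numpy as np
w=[]
for n in ("scene","top","wrist"):
    c=capture(n); np.savez(n+"4.npz",**c); w.append(c["color"])
a=cv2.resize(w[0][170:270,235:370],(540,400),interpolation=2); b=cv2.resize(w[1][160:250,240:340],(260,234),interpolation=2); 
b=np.vstack([b,np.zeros((166,260,3),np.uint8)]); b[234:400-0,:221]=cv2.resize(w[2],(221,166))
cv2.imwrite("pics/p4.png",np.hstack([a,b])[:,:,::-1])
s=read_state(); print(s["time_s"],s["position"],s["tcp_rot"][:,1],s["opening"],s["force"])
E
```

```text
8.5 [ 0.44669497 -0.03478102  0.08784363] [0.81941255 0.5732036  0.00084341] 0.6178132908574844 [-0.37228958 -0.33184615 -1.37950981]
```

View pics/p4.png

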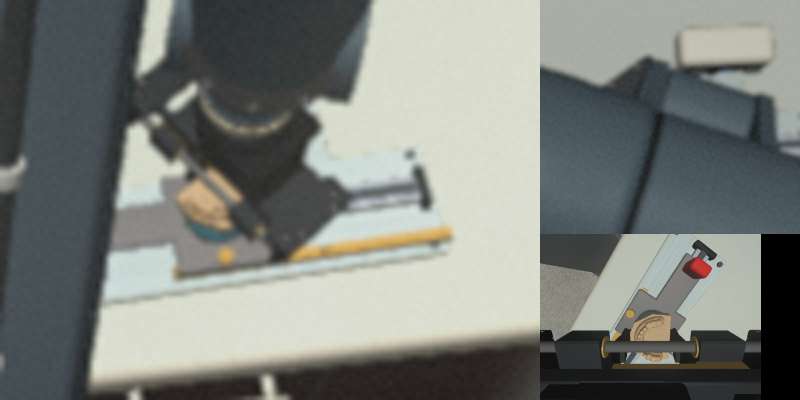

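The wrist inset shows the model hanging just over the dome, with part of the dome's rim still visible beside it. The scene crop shows it clear of the scanner. I'll refine using the visible arc.

```bash
python3 - <<'E'
from h import *
from scipy.optimize import least_squares
c=dict(np.load("wrist4.npz")); T=np.array([.4467,-.0348]); th=np.radians(35); R=np.array([[np.cos(th),np.sin(th)],[-np.sin(th),np.cos(th)]])
h=cv2.cvtColor(c["color"],cv2.COLOR_RGB2HSV)
m=cv2.inRange(h,(82,80,20),(105,255,255)); m[:150]=0;m[300:]=0
n,l,s,ce=cv2.connectedComponentsWithStats(m); i=1+s[1:,4].argmax(); m=(l==i).astype(np.uint8); print(s[i])
p=np.argwhere(m)[:,::-1]
tan=cv2.inRange(h,(8,40,60),(28,255,255)); near=cv2.dilate(tan,np.ones((7,7)))
cn=max(cv2.findContours(m,0,1)[0],key=cv2.contourArea)[:,0]
e=np.array([q for q in cn if not near[q[1],q[0]]]); e=e[e[:,1]<e[:,1].min()+25]
w=ray(c,e,.036)[:,:2]
f=least_squares(lambda x:np.hypot(*(w-x).T)-.0268,[.448,-.032],loss="soft_l1",f_scale=.001); print("dome",f.x,len(e),np.abs(f.fun).mean(),np.ptp(w,axis=0))
m,ce,st=mask(c,(8,40,60),(28,255,255),(190,150,320,300)); p=np.argwhere(m)[:,::-1]
for z in (.0655,.078): e=(ray(c,p,z)[:,:2]-T)@R.T; print(z,e.max(0),e.min(0))
E
```

```text
[231 180  28  13 102]
dome [ 0.45017057 -0.0324085 ] 15 0.0001970833466539347 [0.00528158 0.00998374]
0.0655 [0.03040123 0.03246121] [-0.02955802 -0.01217221]
0.078 [0.02814717 0.03550248] [-0.02732319 -0.00578943]
```

Emit:
{"api": "step_arm", "payload": {
  "targets": [
    [-1,-0.002,0.008,-0.01,0],
    [-1,-0.002,0.008,-0.022,0],
    [-1,-0.002,0.008,-0.034,0],
    [-1,-0.002,0.008,-0.044,0],
    [-1,-0.002,0.008,-0.052,0],
    [-1,-0.002,0.008,-0.056,0],
    [-1,-0.002,0.008,-0.056,0],
    [-1,-0.002,0.008,-0.056,0]
  ]
}}

```text
time_s: 9.3
position: [0.4458, -0.0327, 0.0732]
tcp_rot: [[-0.573, 0.819, -0.0], [0.819, 0.573, 0.0], [0.0, -0.0, -1.0]]
force: [1.1, -0.1, -1.6]
opening: 0.615
grasp_force: 30.0
```

Emit:
{"api": "step_arm", "payload": {
  "targets": [
    [-1,0,0,-0.002,0],
    [-1,0,0,-0.004,0],
    [-1,0,0,-0.004,0],
    [-1,0,0,-0.004,0]
  ]
}}

```text
time_s: 9.7
position: [0.4458, -0.0327, 0.0723]
tcp_rot: [[-0.573, 0.819, 0.0], [0.819, 0.573, -0.0], [-0.0, 0.0, -1.0]]
force: [-0.1, -0.1, -2.4]
opening: 0.617
grasp_force: 30.0
```

Emit:
{"api": "step_arm", "payload": {
  "targets": [
    [-1,0.001,0,-0.002,0],
    [-1,0.001,0,-0.002,0],
    [-1,0.001,0,-0.002,0]
  ]
}}

```text
time_s: 10.0
position: [0.4458, -0.0327, 0.0721]
tcp_rot: [[-0.573, 0.819, -0.0], [0.819, 0.573, -0.0], [0.0, -0.0, -1.0]]
force: [-1.5, -0.0, 5.5]
opening: 0.618
grasp_force: 30.0
```

Emit:
{"api": "step_arm", "payload": {
  "targets": [
    [-1,0,0,-0.002,0],
    [-1,0,0,-0.002,0],
    [-1,0,0,-0.002,0]
  ]
}}

```text
time_s: 10.3
position: [0.4459, -0.0327, 0.072]
tcp_rot: [[-0.573, 0.819, 0.0], [0.819, 0.573, -0.0], [-0.0, -0.0, -1.0]]
force: [-2.5, -0.3, 11.0]
opening: 0.62
grasp_force: 30.0
```

```bash
python3 - <<'E'
from rig import *
s=read_state(); print(s["force"],s["moment"],s["position"])
E
```

```text
[-2.5424934  -0.26596613 11.00930408] [0.00631379 0.25269168 0.01919335] [ 0.44587704 -0.03267919  0.07197848]
```

Emit:
{"api": "step_arm", "payload": {
  "targets": [
    [-1,0,0,0.003,0],
    [-1,0,0,0.003,0],
    [-1,0,0,0.003,0]
  ]
}}

```text
time_s: 10.6
position: [0.4462, -0.0327, 0.0721]
tcp_rot: [[-0.573, 0.819, 0.0], [0.819, 0.573, -0.0], [-0.0, 0.0, -1.0]]
force: [-1.0, -0.1, 4.1]
opening: 0.622
grasp_force: 30.0
```

```bash
python3 - <<'E'
from rig import *
s=read_state(); print(s["force"],s["moment"],s["position"])
E
```

```text
[-1.04015004 -0.11458137  4.09735714] [ 0.07722254 -0.06464786 -0.02156495] [ 0.44617964 -0.03269776  0.0720917 ]
```

Emit:
{"api": "step_arm", "payload": {
  "targets": [
    [-1,0,0,0.001,0],
    [-1,0,0,0.001,0],
    [0.3,0,0,0.001,0],
    [0.4,0,0,0.001,0],
    [0.5,0,0,0.001,0],
    [0.7,0,0,0.001,0],
    [1,0,0,0.001,0],
    [1,0,0,0.001,0],
    [1,0,0,0.001,0]
  ]
}}

```text
time_s: 11.5
position: [0.4461, -0.0327, 0.0723]
tcp_rot: [[-0.573, 0.819, 0.0], [0.819, 0.573, -0.0], [-0.0, 0.0, -1.0]]
force: [-0.2, -0.7, -0.7]
opening: 0.98
grasp_force: 0.0
```

```bash
python3 - <<'E'
from rig import *
import cv2,numpy as np
w=[]
for n in ("scene","wrist"):
    c=capture(n); np.savez(n+"5.npz",**c); w.append(c["color"])
a=cv2.resize(w[0][190:260,250:340],(400,311),interpolation=2); b=cv2.resize(w[1][100:300,130:387],(400,311),interpolation=2)
cv2.imwrite("pics/p5.png",np.hstack([a,b])[:,:,::-1])
s=read_state(); print(s["time_s"],s["position"],s["opening"],s["force"])
E
```

```text
11.6 [ 0.44608889 -0.03269225  0.07227681] 0.9881642570621081 [ 0.87532637 -0.45699618 -1.05278882]
```

View pics/p5.png

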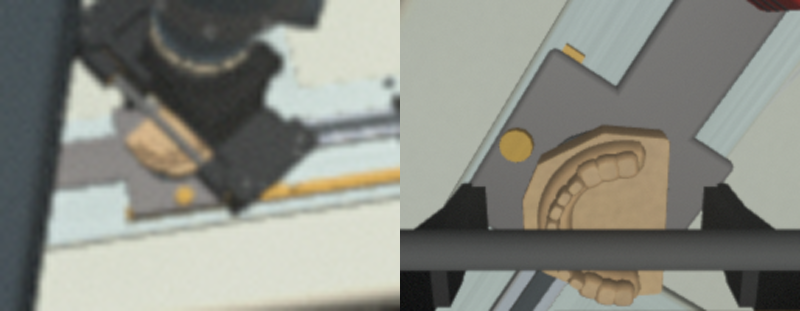

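The model rests on the dome with both fingers clear of it. I'll let it settle, then rise straight up.

Emit:
{"api": "step_arm", "payload": {
  "targets": [
    [1,0,0,0,0],
    [1,0,0,0,0],
    [1,0,0,0,0],
    [1,0,0,0,0],
    [1,0,0,0.03,0],
    [1,0,0,0.08,0],
    [1,0,0,0.16,0],
    [1,0,0,0.28,0],
    [1,0,0,0.4,0],
    [1,0,0,0.48,0],
    [1,0,0,0.5,0],
    [1,0,0,0.5,0],
    [1,0,0,0.5,0]
  ]
}}

```text
time_s: 12.9
position: [0.4454, -0.0325, 0.1966]
tcp_rot: [[-0.573, 0.819, -0.002], [0.819, 0.573, 0.001], [0.001, -0.001, -1.0]]
force: [0.2, 0.1, 0.2]
opening: 1.001
grasp_force: 0.0
```

Emit:
{"api": "step_arm", "payload": {
  "targets": [
    [1,-0.04,-0.14,0,0.045],
    [1,-0.04,-0.14,0,0.09],
    [1,-0.04,-0.14,0,0.13],
    [1,-0.04,-0.14,0,0.17],
    [1,-0.04,-0.14,0,0.21],
    [1,-0.04,-0.14,0,0.25],
    [1,-0.04,-0.14,0,0.29],
    [1,-0.04,-0.14,0,0.317],
    [1,-0.04,-0.14,0,0.317],
    [1,-0.04,-0.14,0,0.317],
    [1,-0.04,-0.14,0,0.317]
  ]
}}

```text
time_s: 14.0
position: [0.4358, -0.0676, 0.1967]
tcp_rot: [[-0.999, -0.034, -0.001], [-0.034, 0.999, 0.001], [0.001, 0.001, -1.0]]
force: [0.0, -0.1, 0.2]
opening: 1.0
grasp_force: 0.0
```

```bash
python3 - <<'E'
from rig import *
import cv2,numpy as np
c=capture("wrist"); np.savez("w6.npz",**c); d=capture("scene"); np.savez("scene6.npz",**d)
a=cv2.resize(d["color"][190:260,240:340],(400,280),interpolation=2); b=cv2.resize(c["color"],(400,300)); a=np.vstack([a,np.zeros((20,400,3),np.uint8)])
cv2.imwrite("pics/p6.png",np.hstack([a,b])[:,:,::-1])
s=read_state(); print(s["time_s"],s["position"],s["tcp_rot"][:,1],s["joint_positions"],np.round(c["pose"],3).tolist())
E
```

```text
14.1 [ 0.4359526  -0.06764055  0.19700237] [-3.46494730e-02  9.99399498e-01  2.39384026e-04] [-2.33917929e+01  2.03370859e+01  1.10324869e+02 -2.45656076e-04
  4.93704408e+01 -1.15377302e+02] [[-0.034, 0.964, 0.265, 0.363], [0.999, 0.033, 0.009, -0.07], [0.0, 0.266, -0.964, 0.341], [0.0, 0.0, 0.0, 1.0]]
```

View pics/p6.png

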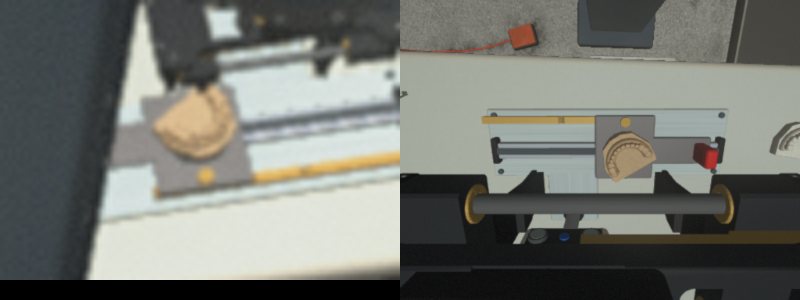

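```bash
python3 - <<'E'
from h import *
for n in ("wrist4","wrist5"):
    c=dict(np.load(n+".npz")); m,ce,st=mask(c,(8,40,60),(28,255,255),(205,170,320,300)); p=np.argwhere(m)[:,::-1]
    print(n,ce,st,[ (p[p[:,1]==v][:,0].min(),p[p[:,1]==v][:,0].max()) for v in (190,205,220)],[p[p[:,0]==u][:,1].min() for u in (225,240,260,280,295)])
c=dict(np.load("w6.npz")); m,ce,st=mask(c,(8,40,60),(28,255,255),(240,150,340,240)); p=np.argwhere(m)[:,::-1]
print(ce,st)
for z in (.052,.063,.075): print(z,cv2.minAreaRect((1000*ray(c,p,z)[:,:2]).astype(np.float32)))
m,ce,st=mask(c,(0,120,60),(8,255,255),(350,150,450,230)); e=ray(c,np.argwhere(m)[:,::-1],.078); print("red",ce,st,e.min(0),e.max(0),np.median(e,0))
E
```

```text
wrist4 [259.02608696 217.31594203] [ 208  181   96   68 5520] [(np.int64(240), np.int64(302)), (np.int64(218), np.int64(302)), (np.int64(211), np.int64(302))] [np.int64(197), np.int64(190), np.int64(181), np.int64(182), np.int64(183)]
wrist5 [259.10104148 217.08660698] [ 209  181   95   68 5473] [(np.int64(239), np.int64(302)), (np.int64(218), np.int64(302)), (np.int64(212), np.int64(301))] [np.int64(197), np.int64(190), np.int64(181), np.int64(182), np.int64(183)]
[289.6292814  198.35795836] [ 260  168   68   66 2978]
0.052 ((449.161376953125, -31.61615753173828), (58.87367248535156, 71.03466033935547), 34.700286865234375)
0.063 ((445.8973388671875, -33.07665252685547), (56.63600540161133, 68.33476257324219), 34.70029067993164)
0.075 ((442.3365478515625, -34.66990280151367), (54.19490432739258, 65.3894271850586), 34.700286865234375)
red [397.0974478  202.60788863] [386 187  22  29 431] [0.42790203 0.06182451 0.078     ] [0.45635517 0.08068952 0.078     ] [0.44368378 0.07167339 0.078     ]
```

The model's silhouette is unchanged, so it is level and centred. Next I'll go above the grip with the opening at about 50 mm.

Emit:
{"api": "step_arm", "payload": {
  "targets": [
    [0.15,0.036,0.15,0,0],
    [0.15,0.036,0.3,0,0],
    [0.15,0.036,0.44,0,0],
    [0.15,0.036,0.54,0,0],
    [0.15,0.036,0.563,0,0],
    [0.15,0.036,0.563,0,0],
    [0.15,0.036,0.563,0,0],
    [0.15,0.036,0.563,0,0],
    [0.15,0.036,0.563,-0.1,0],
    [0.15,0.036,0.563,-0.2,0],
    [0.15,0.036,0.563,-0.28,0],
    [0.15,0.036,0.563,-0.32,0],
    [0.15,0.036,0.563,-0.32,0],
    [0.15,0.036,0.563,-0.32,0]
  ]
}}

```text
time_s: 15.5
position: [0.4456, 0.0726, 0.1175]
tcp_rot: [[-0.999, -0.035, 0.001], [-0.035, 0.999, -0.0], [-0.001, -0.0, -1.0]]
force: [0.4, 0.4, 0.1]
opening: 0.573
grasp_force: 0.0
```

```bash
python3 - <<'E'
from rig import *
from h import *
c=capture("wrist"); np.savez("w7.npz",**c); cv2.imwrite("pics/w7.png",c["color"][100:320,:,::-1])
s=read_state(); print(s["time_s"],s["position"],s["tcp_rot"][:,1],s["opening"])
m,ce,st=mask(c,(0,120,60),(8,255,255),(100,50,400,384)); e=ray(c,np.argwhere(m)[:,::-1],.078); print("red",ce,st,e.min(0),e.max(0))
E
```

```text
15.55 [0.44577039 0.07271252 0.11791184] [-3.49212160e-02  9.99390041e-01 -2.33265436e-04] 0.5736555869269402
red [256.55936353 215.50305998] [246 190  22  46 817] [0.42344304 0.06636045 0.078     ] [0.45653715 0.08129725 0.078     ]
```

View pics/w7.png

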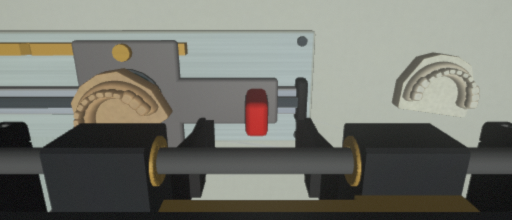

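The grip is centred between the fingers, at (256,215) in the full image. The black rail stop is at (302,200), near the right finger, so I'll narrow the opening a little and descend watching the force.

Emit:
{"api": "step_arm", "payload": {
  "targets": [
    [-0.15,-0.002,0.003,-0.05,0],
    [-0.15,-0.002,0.003,-0.1,0],
    [-0.15,-0.002,0.003,-0.14,0],
    [-0.15,-0.002,0.003,-0.17,0],
    [-0.15,-0.002,0.003,-0.19,0],
    [-0.15,-0.002,0.003,-0.2,0],
    [-0.15,-0.002,0.003,-0.2,0]
  ]
}}

```text
time_s: 16.25
position: [0.4445, 0.0738, 0.0671]
tcp_rot: [[-0.999, -0.035, -0.0], [-0.035, 0.999, 0.0], [0.0, 0.0, -1.0]]
force: [-0.1, 0.6, 0.2]
opening: 0.425
grasp_force: 0.0
```

Emit:
{"api": "step_arm", "payload": {
  "targets": [
    [-0.15,0,0,-0.008,0],
    [-0.15,0,0,-0.016,0],
    [-0.15,0,0,-0.024,0],
    [-0.15,0,0,-0.03,0],
    [-0.15,0,0,-0.03,0]
  ]
}}

```text
time_s: 16.75
position: [0.4444, 0.0738, 0.0596]
tcp_rot: [[-0.999, -0.036, -0.0], [-0.036, 0.999, 0.0], [0.0, 0.0, -1.0]]
force: [0.7, 0.7, 1.0]
opening: 0.422
grasp_force: 0.0
```

Emit:
{"api": "step_arm", "payload": {
  "targets": [
    [-0.25,0,0,0,0],
    [-0.35,0,0,0,0],
    [-0.42,0,0,0,0],
    [-0.48,0,0,0,0],
    [-0.53,0,0,0,0],
    [-0.56,0,0,0,0],
    [-0.59,0,0,0,0],
    [-0.61,0,0,0,0],
    [-0.64,0,0,0,0],
    [-0.7,0,0,0,0],
    [-1,0,0,0,0],
    [-1,0,0,0,0],
    [-1,0,0,0,0],
    [-1,0,0,0,0]
  ]
}}

```text
time_s: 18.15
position: [0.4446, 0.0738, 0.0597]
tcp_rot: [[-0.999, -0.036, -0.0], [-0.036, 0.999, -0.0], [0.0, -0.0, -1.0]]
force: [-1.0, -1.3, -0.7]
opening: 0.178
grasp_force: 30.0
```

```bash
python3 - <<'E'
from rig import *
from h import *
s=read_state(); print(s["time_s"],s["position"],s["force"],s["opening"],s["grasp_force"])
c=capture("wrist"); np.savez("w8.npz",**c)
for n in("w7","w8"):
    c=dict(np.load(n+".npz")); m,ce,st=mask(c,(8,40,60),(28,255,255),(0,130,230,300)); print(n,ce,st,ray(c,ce,.065))
E
```

```text
18.15 [0.44456613 0.07375151 0.05972899] [-0.97243161 -1.29577678 -0.65718776] 0.17841897673943874 29.999913305474543
w7 [119.03473026 199.98703404] [  71  168  101   60 4319] [[ 0.43815554 -0.02637094  0.065     ]]
w8 [ 70.43882814 221.01423561] [  10  189  119   59 4847] [[ 0.43063693 -0.02353729  0.065     ]]
```

Gripped at 30 N. Now a gentle slide along the stage's -y, ramping up and down.

Emit:
{"api": "step_arm", "payload": {
  "targets": [
    [-1,0,-0.002,0,0],
    [-1,0,-0.006,0,0],
    [-1,0,-0.012,0,0],
    [-1,0.001,-0.02,0,0],
    [-1,0.001,-0.03,0,0],
    [-1,0.001,-0.042,0,0],
    [-1,0.002,-0.054,0,0],
    [-1,0.002,-0.066,0,0],
    [-1,0.003,-0.078,0,0],
    [-1,0.003,-0.09,0,0],
    [-1,0.004,-0.102,0,0],
    [-1,0.004,-0.114,0,0],
    [-1,0.005,-0.126,0,0],
    [-1,0.005,-0.138,0,0],
    [-1,0.005,-0.15,0,0],
    [-1,0.006,-0.16,0,0],
    [-1,0.006,-0.168,0,0],
    [-1,0.006,-0.174,0,0],
    [-1,0.006,-0.178,0,0],
    [-1,0.006,-0.18,0,0]
  ]
}}

```text
time_s: 20.2
position: [0.4462, 0.0285, 0.0597]
tcp_rot: [[-0.999, -0.036, 0.0], [-0.036, 0.999, -0.0], [-0.0, -0.0, -1.0]]
force: [1.2, 2.3, 0.2]
opening: 0.183
grasp_force: 30.0
```

```bash
python3 - <<'E'
from rig import *
from h import *
s=read_state(); print(s["time_s"],s["position"],s["force"],s["opening"],s["grasp_force"])
c=capture("wrist"); np.savez("w9.npz",**c)
m,ce,st=mask(c,(8,40,60),(28,255,255),(0,130,230,300)); print(ce,st,ray(c,ce,.065))
E
```

```text
20.2 [0.44617702 0.02850525 0.05974366] [1.20926666 2.33120374 0.17712938] 0.182937828535161 29.99992677460284
[ 70.60283834 220.95475113] [  10  189  120   59 4862] [[ 0.43221758 -0.06870911  0.065     ]]
```

Emit:
{"api": "step_arm", "payload": {
  "targets": [
    [-1,0,-0.004,0,0],
    [-1,0,-0.01,0,0],
    [-1,0.001,-0.016,0,0],
    [-1,0.001,-0.022,0,0],
    [-1,0.001,-0.024,0,0],
    [-1,0.001,-0.024,0,0]
  ]
}}

```text
time_s: 20.85
position: [0.4464, 0.0225, 0.0597]
tcp_rot: [[-0.999, -0.036, 0.0], [-0.036, 0.999, -0.0], [-0.0, -0.0, -1.0]]
force: [0.4, 1.1, 0.3]
opening: 0.181
grasp_force: 30.0
```

Emit:
{"api": "step_arm", "payload": {
  "targets": [
    [-1,0,-0.004,0,0],
    [-1,0,-0.008,0,0],
    [-1,0,-0.012,0,0],
    [-1,0,-0.012,0,0]
  ]
}}

```text
time_s: 21.25
position: [0.4465, 0.0195, 0.0598]
tcp_rot: [[-0.999, -0.036, 0.0], [-0.036, 0.999, -0.0], [-0.0, -0.0, -1.0]]
force: [0.9, 0.2, -0.5]
opening: 0.18
grasp_force: 30.0
```

Emit:
{"api": "step_arm", "payload": {
  "targets": [
    [-1,0,-0.004,0,0],
    [-1,0,-0.008,0,0],
    [-1,0.001,-0.012,0,0],
    [-1,0.001,-0.012,0,0]
  ]
}}

```text
time_s: 21.65
position: [0.4466, 0.0165, 0.0598]
tcp_rot: [[-0.999, -0.036, 0.0], [-0.036, 0.999, -0.0], [-0.0, -0.0, -1.0]]
force: [2.1, 1.2, -0.2]
opening: 0.181
grasp_force: 30.0
```

Emit:
{"api": "step_arm", "payload": {
  "targets": [
    [-1,0,-0.004,0,0],
    [-1,0,-0.008,0,0],
    [-1,0,-0.012,0,0],
    [-1,0,-0.012,0,0]
  ]
}}

```text
time_s: 22.05
position: [0.4467, 0.0135, 0.0598]
tcp_rot: [[-0.999, -0.036, 0.0], [-0.036, 0.999, -0.0], [-0.0, -0.0, -1.0]]
force: [1.4, 1.3, -1.3]
opening: 0.183
grasp_force: 30.0
```

Emit:
{"api": "step_arm", "payload": {
  "targets": [
    [-1,0,-0.004,0,0],
    [-1,0,-0.008,0,0],
    [-1,0.001,-0.012,0,0],
    [-1,0.001,-0.012,0,0]
  ]
}}

```text
time_s: 22.45
position: [0.4468, 0.0105, 0.0598]
tcp_rot: [[-0.999, -0.036, -0.0], [-0.036, 0.999, -0.0], [0.0, -0.0, -1.0]]
force: [2.8, 2.1, -1.0]
opening: 0.183
grasp_force: 30.0
```

Emit:
{"api": "step_arm", "payload": {
  "targets": [
    [-1,0,-0.004,0,0],
    [-1,0,-0.008,0,0],
    [-1,0,-0.012,0,0],
    [-1,0,-0.012,0,0]
  ]
}}

```text
time_s: 22.85
position: [0.4469, 0.0075, 0.0597]
tcp_rot: [[-0.999, -0.036, 0.0], [-0.036, 0.999, -0.0], [-0.0, -0.0, -1.0]]
force: [2.2, 0.0, -0.6]
opening: 0.182
grasp_force: 30.0
```

Emit:
{"api": "step_arm", "payload": {
  "targets": [
    [-1,0,-0.004,0,0],
    [-1,0,-0.008,0,0],
    [-1,0,-0.012,0,0]
  ]
}}

```text
time_s: 23.15
position: [0.447, 0.0047, 0.0598]
tcp_rot: [[-0.999, -0.035, 0.0], [-0.035, 0.999, -0.0], [-0.0, -0.0, -1.0]]
force: [1.8, 2.5, -1.7]
opening: 0.183
grasp_force: 30.0
```

Emit:
{"api": "step_arm", "payload": {
  "targets": [
    [-1,0,-0.004,0,0],
    [-1,0,-0.008,0,0]
  ]
}}

```text
time_s: 23.35
position: [0.447, 0.0027, 0.0598]
tcp_rot: [[-0.999, -0.035, 0.0], [-0.035, 0.999, -0.0], [-0.0, -0.0, -1.0]]
force: [2.5, 2.6, -1.0]
opening: 0.186
grasp_force: 30.0
```

Emit:
{"api": "step_arm", "payload": {
  "targets": [
    [-1,0,-0.004,0,0],
    [-1,0,-0.008,0,0]
  ]
}}

```text
time_s: 23.55
position: [0.4471, 0.0007, 0.0598]
tcp_rot: [[-0.999, -0.035, 0.001], [-0.035, 0.999, -0.0], [-0.001, -0.0, -1.0]]
force: [2.9, 3.4, -0.4]
opening: 0.179
grasp_force: 30.0
```

Emit:
{"api": "step_arm", "payload": {
  "targets": [
    [-1,0,-0.004,0,0],
    [-1,0,-0.008,0,0]
  ]
}}

```text
time_s: 23.75
position: [0.4472, -0.0014, 0.0598]
tcp_rot: [[-0.999, -0.035, 0.001], [-0.035, 0.999, -0.0], [-0.001, -0.0, -1.0]]
force: [3.8, 3.3, -1.1]
opening: 0.18
grasp_force: 30.0
```

Emit:
{"api": "step_arm", "payload": {
  "targets": [
    [-1,0,-0.004,0,0],
    [-1,0,-0.008,0,0]
  ]
}}

```text
time_s: 23.95
position: [0.4473, -0.0034, 0.0598]
tcp_rot: [[-0.999, -0.035, 0.001], [-0.035, 0.999, -0.0], [-0.001, -0.0, -1.0]]
force: [3.7, 3.6, -0.9]
opening: 0.183
grasp_force: 30.0
```

Emit:
{"api": "step_arm", "payload": {
  "targets": [
    [-1,0,-0.004,0,0],
    [-1,0,-0.008,0,0]
  ]
}}

```text
time_s: 24.15
position: [0.4473, -0.0054, 0.0598]
tcp_rot: [[-0.999, -0.035, 0.001], [-0.035, 0.999, -0.0], [-0.001, -0.0, -1.0]]
force: [3.7, 3.8, -0.4]
opening: 0.182
grasp_force: 30.0
```

Emit:
{"api": "step_arm", "payload": {
  "targets": [
    [-1,0,-0.004,0,0],
    [-1,0,-0.008,0,0]
  ]
}}

```text
time_s: 24.35
position: [0.4474, -0.0074, 0.0598]
tcp_rot: [[-0.999, -0.035, 0.001], [-0.035, 0.999, -0.0], [-0.001, -0.0, -1.0]]
force: [4.3, 3.7, -1.4]
opening: 0.181
grasp_force: 30.0
```

Emit:
{"api": "step_arm", "payload": {
  "targets": [
    [-1,0,-0.004,0,0],
    [-1,0.001,-0.008,0,0]
  ]
}}

```text
time_s: 24.55
position: [0.4475, -0.0094, 0.0598]
tcp_rot: [[-0.999, -0.035, 0.001], [-0.035, 0.999, -0.0], [-0.001, -0.0, -1.0]]
force: [3.7, 3.1, -1.3]
opening: 0.183
grasp_force: 30.0
```

Emit:
{"api": "step_arm", "payload": {
  "targets": [
    [-1,0.001,-0.004,0,0],
    [-1,0.001,-0.008,0,0]
  ]
}}

```text
time_s: 24.75
position: [0.4475, -0.0114, 0.0598]
tcp_rot: [[-0.999, -0.035, 0.0], [-0.035, 0.999, -0.0], [-0.0, -0.0, -1.0]]
force: [3.5, 2.5, -1.1]
opening: 0.182
grasp_force: 30.0
```

Emit:
{"api": "step_arm", "payload": {
  "targets": [
    [-1,0,-0.004,0,0],
    [-1,0.001,-0.008,0,0]
  ]
}}

```text
time_s: 24.95
position: [0.4476, -0.0135, 0.0598]
tcp_rot: [[-0.999, -0.036, 0.0], [-0.036, 0.999, -0.0], [-0.0, -0.0, -1.0]]
force: [3.0, 1.1, -1.0]
opening: 0.183
grasp_force: 30.0
```

Emit:
{"api": "step_arm", "payload": {
  "targets": [
    [-1,0,-0.004,0,0],
    [-1,0,-0.008,0,0]
  ]
}}

```text
time_s: 25.15
position: [0.4477, -0.0158, 0.0598]
tcp_rot: [[-0.999, -0.036, 0.0], [-0.036, 0.999, -0.001], [-0.0, -0.001, -1.0]]
force: [2.7, -1.7, -1.7]
opening: 0.184
grasp_force: 30.0
```

Emit:
{"api": "step_arm", "payload": {
  "targets": [
    [-1,0,-0.004,0,0],
    [-1,0.001,-0.008,0,0]
  ]
}}

```text
time_s: 25.35
position: [0.4478, -0.017, 0.0598]
tcp_rot: [[-0.999, -0.035, -0.0], [-0.035, 0.999, 0.001], [0.0, 0.001, -1.0]]
force: [3.4, 4.9, -0.1]
opening: 0.18
grasp_force: 30.0
```

Emit:
{"api": "step_arm", "payload": {
  "targets": [
    [-1,0,-0.004,0,0],
    [-1,0,-0.008,0,0]
  ]
}}

```text
time_s: 25.55
position: [0.4477, -0.0175, 0.0598]
tcp_rot: [[-0.999, -0.033, 0.0], [-0.033, 0.999, 0.003], [-0.0, 0.003, -1.0]]
force: [6.6, 13.7, 0.9]
opening: 0.181
grasp_force: 30.0
```

Emit:
{"api": "step_arm", "payload": {
  "targets": [
    [-1,0,-0.004,0,0],
    [-1,0.001,-0.008,0,0]
  ]
}}

```text
time_s: 25.75
position: [0.4478, -0.0187, 0.0598]
tcp_rot: [[-0.999, -0.033, -0.0], [-0.033, 0.999, 0.003], [0.0, 0.003, -1.0]]
force: [5.2, 10.6, -1.3]
opening: 0.184
grasp_force: 30.0
```

The detent was felt: Fy dipped to -1.7 N near y=-0.0158, then rose to 13.7 N. The bottom is near y≈-0.0167, so I'll ease back to it.

Emit:
{"api": "step_arm", "payload": {
  "targets": [
    [-1,0,0.002,0,0],
    [-1,0,0.004,0,0],
    [-1,0,0.006,0,0],
    [-1,0,0.008,0,0],
    [-1,0,0.01,0,0],
    [-1,0,0.01,0,0]
  ]
}}

```text
time_s: 26.35
position: [0.4478, -0.018, 0.0598]
tcp_rot: [[-0.999, -0.035, -0.0], [-0.035, 0.999, 0.001], [0.0, 0.001, -1.0]]
force: [4.4, 6.3, -0.9]
opening: 0.18
grasp_force: 30.0
```

Emit:
{"api": "step_arm", "payload": {
  "targets": [
    [-1,0,0.002,0,0],
    [-1,0,0.004,0,0],
    [-1,0,0.004,0,0]
  ]
}}

```text
time_s: 26.65
position: [0.4477, -0.0173, 0.0598]
tcp_rot: [[-0.999, -0.035, -0.001], [-0.035, 0.999, 0.001], [0.001, 0.001, -1.0]]
force: [3.7, 3.9, 0.6]
opening: 0.184
grasp_force: 30.0
```

Emit:
{"api": "step_arm", "payload": {
  "targets": [
    [-1,0,0.002,0,0],
    [-1,0,0.002,0,0],
    [-1,0,0.002,0,0]
  ]
}}

```text
time_s: 26.95
position: [0.4478, -0.0171, 0.0597]
tcp_rot: [[-0.999, -0.035, -0.001], [-0.035, 0.999, 0.0], [0.001, 0.0, -1.0]]
force: [2.4, 1.7, 0.6]
opening: 0.182
grasp_force: 30.0
```

Emit:
{"api": "step_arm", "payload": {
  "targets": [
    [-1,0,0.001,0,0],
    [-1,0,0.001,0,0],
    [-1,0,0.001,0,0]
  ]
}}

```text
time_s: 27.25
position: [0.4478, -0.0171, 0.0598]
tcp_rot: [[-0.999, -0.036, -0.001], [-0.036, 0.999, -0.0], [0.001, -0.0, -1.0]]
force: [0.9, 0.9, -0.3]
opening: 0.182
grasp_force: 30.0
```

```bash
python3 - <<'E'
from rig import *
from h import *
s=read_state(); print(s["time_s"],s["position"],s["force"],s["opening"],s["grasp_force"])
c=capture("wrist"); np.savez("w10.npz",**c)
m,ce,st=mask(c,(8,40,60),(28,255,255),(0,130,230,300)); print(ce,st)
cv2.imwrite("pics/w10.png",c["color"][:,:,::-1])
E
```

```text
27.25 [ 0.44779039 -0.01707148  0.0597516 ] [ 0.89215438  0.92476371 -0.27015673] 0.18161634271761956 29.99990712145701
[ 70.58329905 220.97696421] [  10  189  120   59 4862]
```

View pics/w10.png

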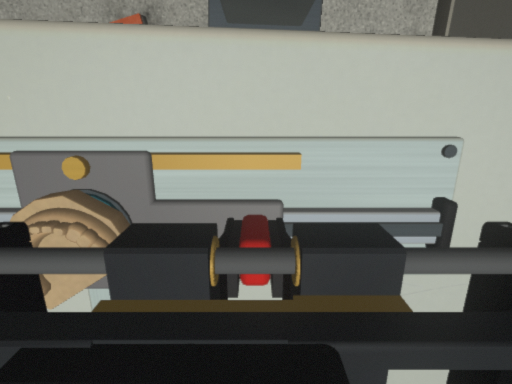

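The grip is held between the fingers at (256,250). The model is still balanced on the dome at (70,221), with the same pixels as before the slide. The carriage stays put with a low residual force, so the ball is seated.

```bash
python3 -c "
from rig import *
print(hand_in())"
```

```text
the job is handed in; nothing more can be done
None
```

I handed the job in at 27 s of the 72 s allowed: the tan model is balanced level on the dome, the carriage is stopped in the notch by feel, and the fingers hold the red grip at 30 N; no score came back.

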